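# Close a two-piece printing block in the bench clamp

## Robot

A 6-joint arm with a two-finger parallel gripper is mounted at the origin on the work surface. World frame = base frame: x ahead of the robot, y to its left, z up, the work surface at z = 0. Lengths are in mm, angles in rad, forces in N, time in s.
With the tool pointing down it reaches from about 275 to 750 mm from the base axis. Payload 10.2 kg.
Tool frame: the origin (TCP) lies midway between the tips of the shut fingers; the grasp point (between the pads) lies 19 mm behind it (bot.grasp_offset is the distance from the TCP to the grasp point, in mm); z points along the fingers, y is the direction in which the jaws open and shut (so a half turn about z gives the same grasp; the last joint's range is limited). The gripper opens to 85 mm and grips with 20 to 120 N. Pads are 22 mm wide; open, the fingers measure 114 mm over their backs; the gripper's body (76 mm by 85 mm) begins 54 mm behind the grasp point. The pads swing forward as they close: fully open they stand 13 mm farther back than shut.
Start: joints at [1.009, 0.313, 1.498, -0, 1.331, -0.223], TCP at [174.5, 495.158, 231.294] pointing down, gripper open.
Joint ranges: [-2.94, 2.94], [-0.97, 2.17], [0.19, 2.56], [-1.23, 4.37], [0.02, 3.11], [-2.88, 2.88]. Speed limits (rad/s): [2.39, 2.39, 3.01, 3.14, 3.14, 3.14].

## Interface

Orientations are given as a rotation vector (axis times angle).
In Python, from rig import bot gives the robot as it stands.
- The arm moves only by the shell command python3 -m jog 'ROWS' [OPENING]. ROWS is JSON, a list of rows, each a list of 2 entries, a list of its own where there are three numbers: the shift along the tool's x, y, z in mm, then the turn, a rotation vector about the tool's x, y, z in rad. A call has exactly 10 rows; each row shifts and turns the commanded pose from where the row before left it, along the tool's axes as they then stand; what a row does not reach is not made up. A row lasts 1/10 s, in which the tool goes at most 50 mm and 8.59 degrees, less where a joint would pass 70% of its speed; a pose out of reach is approached as far as the arm can. A call is refused whole if a number of a shift passes 50 or a number of a turn 0.15, either way. A call with a gripper value outside its range is refused whole. OPENING is the gripper's target within -1 to 1 (shut at 1, half-way at 0, fully open at -1), set as the call begins (- or left out, the last holds). The fingers move at their own pace and stop on an object; the grip force is fixed at half the most. Time passes only in rows, so rows that do not move let the fingers close, or fill a call up. It gives the time, the measured TCP pose, the force and the opening at its end, in the units of the state.
- bot.get_obs(): the state, without advancing time (a new reading comes with each control period).
- bot.read_camera(name): name is "scene" or "side" or "wrist"; returns a dict with "pixels" (384x512x3 uint8, red, green, blue), "z_map" (384x512 float32, mm along the optical axis (not along the pixel's ray), 0 where there is no reading), "fx", "fy", "cx", "cy" (pixels), "D" ([k1, k2, p1, p2, k3] as OpenCV has them; the pictures are not rectified), "extrinsics" (4x4, takes a point from camera to world coordinates). Camera axes: x right, y down, z forward; pixel columns grow to the right and rows downward; lengths in mm; the calibration is good to about 2 mm. A picture is of the moment at which its call begins.
- bot.job_done(): hands the job in, once; it reports no verdict.
The state is a dict: "clock": time; "joint_pos": joint angles; "dq": joint speeds; "effort": joint torques, N m; "eef_pos": TCP position; "tcp_rot": TCP orientation; "contact_force": force on the tool from outside, world axes, zero at the start; "ft_torque": the same for the moment, N m; "gripper_width": opening from 0.0 (shut) to 1.0 (fully open).
Only numpy, scipy, OpenCV 4.12 (cv2) and the standard library are available. Lean on these libraries where they do the work, as an engineer would, in place of code of your own. Each camera call takes 0.05 s, during which the arm holds its last target. There are 200 camera calls.

## Task

The two halves of the wooden printing block standing in the bench clamp do not meet yet: work the clamp's trigger until its jaw has pressed the halves fully together and grips the block snugly, without crushing the block. Then press the release tab so that the jaw runs all the way back and the closed block stands free. Work the clamp only by its trigger and tab, do not touch the jaw or the block, and leave the other things on the bench where they are.

Things in the scene. Friction and masses are not known exactly. Their poses are not given: they have to be found in the camera images.
- clamp: Bench clamp fixed to the bench on a plywood board (470 x 130 x 12 mm). Origin: middle of the board's underside. x runs along the steel bar from the release tab (x -180 mm) past fixed grip and trigger to the moving jaw, then the fixed jaw (steel, face at x +182 mm, top at z 87 mm); z up. Grey body 44 mm wide, x -170 to -20 mm, top z 84 mm. All lies about the plane y = 0.
- fixed_grip (a point): Point in the middle of the fixed grip, an upright black post 10 mm thick in x (clamp x -78 to -68 mm) and 30 mm wide, top 152 mm above the bench; the point is 125 mm above the bench.
- trigger_grip (a point): Middle of the round knuckle across the trigger (radius 7 mm), 55 mm above its hinge: squeeze trigger and fixed grip together at this height. Width over the grip's back and the trigger's front here: 50 mm at rest, 32 mm fully squeezed. Jaw force is about 1.3 times the squeeze here, less some 8 N for the springs.
- trigger (a joint): Sprung black paddle, 26 mm wide, 8 mm thick with a knuckle, in front (+x) of the fixed grip, hinged at its foot (clamp x -45, z 70 mm). 0 rest, 0.33 rad fully squeezed towards the grip; spring 3 to 5 N; returns in 0.4 s. Each full squeeze walks the jaw about 12 mm; a ratchet (6 mm teeth) holds it. A 20 N squeeze stalls below 0.27 rad once the block is snug; over 25 N then crushes it.
- tab (a joint): Release tab, a steel plate 34 x 34 mm on a rocker behind (-x of) the fixed grip. 0 up, 0.16 rad fully down (about 6 mm at the plate; up to about 12 N while the clamp is tight, less after, then a hard stop). Held fully down with the trigger let go, it frees the ratchet and a spring pulls the jaw back in about half a second.
- tab_top (a point): Middle of the top of the release tab's plate, 78 mm above the bench at rest; press straight down here.
- jaw: Moving jaw: steel plate 75 mm wide, 52 mm tall on the end of the toothed bar, with a sprung rubber pad ahead of it (pad face 38 mm ahead of the origin when unloaded; 1.5 N/mm over 20 mm). Origin: middle of the plate's front face, 42 mm above the bench. Fully back its x in the clamp's frame is 20 mm; it can walk 82 mm forward and starts 0 to 26 mm forward.
- block: Two-piece light-wood printing block, loose on the clamp's board between the jaws, carved lines on its top. Origin: middle of the underside of its larger half (50 mm in x, 80 mm in y, 50 mm tall) which stands nearest the fixed jaw; its x points roughly to the fixed jaw. About 0.35 kg.
- slip (a joint): The block's thinner half (22 x 80 x 49 mm) on two tight dowels, on the side of the moving jaw. The value is the gap between the halves: 0 = closed, grows to 18 mm (m). It needs about 6 N to slide and stays where it is left.
- spray: Bystander: round clear spray bottle with white head, 84 mm across, 160 mm tall; origin under its middle.
- goblet: Bystander: stemmed glass, 68 mm across, 120 mm tall; origin under its middle.
- spoon: Bystander: steel spoon lying on the bench.
- brush: Bystander: wooden-handled brush lying on the bench.
There are look-alikes about, which are no part of the job. What is shaped like the block but purple or turquoise is not meant.

How it is judged:
By the outcome, as a careful person would: the job done as asked, in the order asked, and still so for the second after the job is handed in, with the robot touching nothing.
It also fails if it takes over 54 s, if anything falls off the work surface, if the arm or the gripper's body presses on something with over 40 N, if the wrist force passes 120 N, or if a joint passes its speed limit or range.

## Working session

There is one attempt and no reset: what is moved stays moved. The work goes in short steps, Python scripts to look and compute and a shell command to move; the robot and the scene stay as the last step left them, time stands still between calls to the robot, and variables do not carry over. Pictures are saved under pics/ and viewed, about 8 in all and at most 12, crops included, and the job is handed in when it is done.

```bash
ls; mkdir -p pics
cat > h.py <<'E'
import numpy as np, cv2, pickle
from scipy.spatial.transform import Rotation as R
from rig import bot
def shot(name,tag):
    c=bot.read_camera(name); pickle.dump(c,open(f'pics/{tag}.pkl','wb'))
    cv2.imwrite(f'pics/{tag}.png',c['pixels'][:,:,::-1]); return c
def load(tag): return pickle.load(open(f'pics/{tag}.pkl','rb'))
def cloud(c):
    h,w=c['z_map'].shape
    uv=np.stack(np.meshgrid(np.arange(w),np.arange(h)),-1).reshape(-1,1,2).astype(float)
    K=np.array([[c['fx'],0,c['cx']],[0,c['fy'],c['cy']],[0,0,1]])
    n=cv2.undistortPoints(uv,K,np.array(c['D'],float)).reshape(h,w,2)
    z=c['z_map'].astype(float)
    P=np.dstack([n[...,0]*z,n[...,1]*z,z])
    E=np.array(c['extrinsics']); W=P@E[:3,:3].T+E[:3,3]
    W[z==0]=np.nan; return W
E
python3 - <<'E'
from h import *
o=bot.get_obs(); print(o)
a=shot('scene','s0'); b=shot('side','d0')
im=np.hstack([a['pixels'],b['pixels']])[:,:,::-1]
cv2.imwrite('pics/sd.png',cv2.resize(a['pixels'][:,:,::-1],(800,600),interpolation=cv2.INTER_CUBIC))
cv2.imwrite('pics/dd.png',cv2.resize(b['pixels'][:,:,::-1],(800,600),interpolation=cv2.INTER_CUBIC))
E
```

```text
pics
{'clock': 0.0, 'joint_pos': array([ 1.00859086e+00,  3.13457565e-01,  1.49844914e+00,  1.82574396e-05,
        1.33100062e+00, -2.23400361e-01]), 'dq': array([ 0.00053616, -0.0001998 , -0.00117892, -0.00060863,  0.0007117 ,
        0.00023974]), 'effort': array([-7.97931152e-04, -4.12266612e+01, -2.59741312e+01, -2.71092194e-04,
        4.17535906e-03, -3.32100376e-05]), 'eef_pos': array([174.35408156, 494.92649025, 230.72666889]), 'tcp_rot': array([-5.29571084e-01, -3.09610897e+00,  1.89682376e-03]), 'contact_force': array([-0.06021546, -0.40521399, -0.0766033 ]), 'ft_torque': array([-0.01393719, -0.00535864, -0.01977487]), 'gripper_width': 0.9996579928724462}
```

View pics/sd.png

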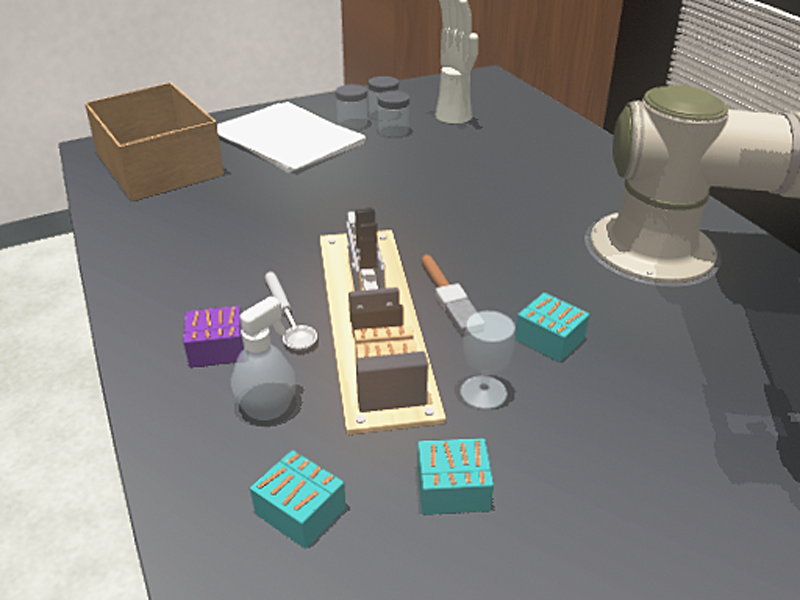

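View pics/dd.png

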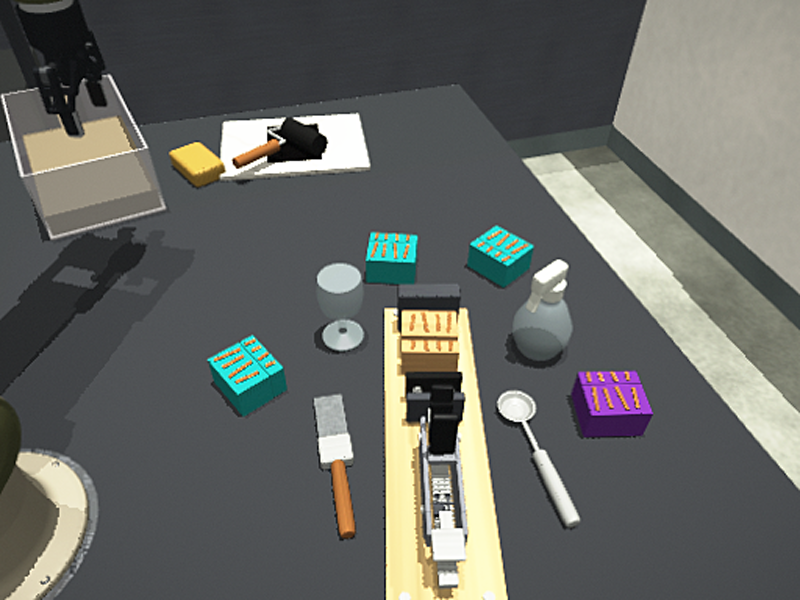

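The scene view shows the clamp at px (330–440, 210–430), with the fixed jaw nearest the camera. In the side view the tab is at about (447, 545), the grip at (442, 400) and the light-wood block at (430, 335). Next I'll get the clamp pose from depth.

Run:
```python
from h import *
for t in('s0','d0'):
    c=load(t);W=cloud(c);E=np.array(c['extrinsics']);print(t,'cam',E[:3,3].round())
    p=c['pixels'].astype(int)
    m=(abs(W[...,2]-12)<6)&(p[...,0]>p[...,2]+30)&(p[...,0]>150)
    n,l,s,ce=cv2.connectedComponentsWithStats(m.astype(np.uint8)); 
    P=W[m]; 
    # board cluster: 
    print(n, s[1:,4].max())
    med=np.median(P[:,:2],0); P=P[np.linalg.norm(P[:,:2]-med,axis=1)<330]
    print(cv2.minAreaRect(P[:,:2].astype(np.float32)), 'z',np.median(P[:,2]), cv2.boxPoints(cv2.minAreaRect(P[:,:2].astype(np.float32))).round())
    for nm,lo,hi in(('griptop',148,156),('jawtop',82,90)):
        m2=(W[...,2]>lo)&(W[...,2]<hi)&(np.linalg.norm(W[...,:2]-med,axis=2)<300)&(p.max(-1)<110)
        n,l,s,ce=cv2.connectedComponentsWithStats(m2.astype(np.uint8))
        for i in range(1,n):
            if s[i,4]>8: print(nm,s[i,4],ce[i].round(),W[l==i].mean(0).round(1),np.ptp(W[l==i],axis=0).round())
```

```text
s0 cam [879. 792. 697.]
28 2948
((507.7110900878906, -10.806900024414062), (474.6650085449219, 194.6966094970703), 73.9246597290039) z 10.869736522990252 [[ 348. -212.]
 [ 536. -266.]
 [ 667.  190.]
 [ 480.  244.]]
griptop 21 [232. 135.] [523.3 -87.6 150. ] [21. 13.  4.]
griptop 14 [234. 144.] [533.4 -49.4 149. ] [18. 10.  2.]
jawtop 26 [236. 165.] [527.9 -55.3  85.6] [21.  8.  8.]
d0 cam [ 346. -463.  711.]
45 6537
((514.0641479492188, -1.8152923583984375), (443.9812316894531, 194.36334228515625), 74.08875274658203) z 13.27358377396331 [[ 360. -189.]
 [ 547. -242.]
 [ 668.  185.]
 [ 481.  238.]]
griptop 64 [283. 248.] [532.5 -53.2 151. ] [24. 13.  6.]
griptop 91 [284. 267.] [520.1 -93.  151.8] [28. 14.  7.]
jawtop 278 [272. 187.] [589.6 164.2  87.1] [86. 49.  8.]
jawtop 59 [218. 198.] [464.8 166.3  85.8] [59. 24.  8.]
jawtop 32 [282. 290.] [519.3 -94.9  87. ] [27. 11.  6.]
```

Run:
```python
from h import *
from scipy.optimize import least_squares
for t in('s0','d0'):
    c=load(t);W=cloud(c)
    p=c['pixels'].astype(int)
    m=(abs(W[...,2]-12)<6)&(p[...,0]>p[...,2]+30)&(p[...,0]>150)
    mm=cv2.morphologyEx(m.astype(np.uint8),cv2.MORPH_OPEN,np.ones((3,3)))
    n,l,s,ce=cv2.connectedComponentsWithStats(mm)
    u0=np.array([np.cos(1.293),np.sin(1.293)])
    keep=np.zeros_like(m)
    for i in range(1,n):
        if s[i,4]>60:
            q=W[l==i][:,:2]; v=(q-[514,-2])@[-u0[1],u0[0]]
            print(i,s[i,4],ce[i].round(),q.mean(0).round(),v.min().round(),v.max().round())
            if abs(v).max()<80: keep|=l==i
    P=W[keep][:,:2]; r=cv2.minAreaRect(P.astype(np.float32)); print(t,r)
    # yaw by edge-percentile fit
    for a in np.arange(1.26,1.34,.01):
        u=np.array([np.cos(a),np.sin(a)]);v=np.array([-u[1],u[0]])
        x=P@u;y=P@v; b=np.digitize(x,np.arange(x.min(),x.max(),20)); 
        e=np.array([[y[b==k].min(),y[b==k].max()] for k in range(2,b.max())if (b==k).sum()>15])
        print(a.round(3),x.min().round(1),x.max().round(1),np.median(e,0).round(1),e.std(0).round(1))
    # steel jaw top & grip tops in clamp frame (yaw 1.293)
```

```text
1 111 [384. 148.] [ 71. -61.] 385.0 439.0
2 656 [256. 182.] [469. -74.] 2.0 37.0
3 1520 [218. 205.] [585. -35.] -94.0 -47.0
4 182 [442. 171.] [-4. 96.] 482.0 566.0
8 199 [278. 254.] [538. 185.] 18.0 35.0
9 432 [253. 267.] [599. 195.] -70.0 16.0
s0 ((492.2098693847656, 2.786529541015625), (477.1053466796875, 102.93938446044922), 63.77393341064453)
1.26 -88.0 384.0 [-474.1 -455.1] [19.6  3.7]
1.27 -92.7 378.6 [-475.6 -456.4] [19.4  2.4]
1.28 -97.4 373.1 [-477.1 -457.7] [19.8  1.2]
1.29 -102.1 367.7 [-483.4 -458.7] [25.2  0.5]
1.3 -106.7 362.5 [-483.9 -460. ] [25.7  1.5]
1.31 -111.3 357.3 [-484.3 -461.1] [26.2  2.7]
1.32 -116.0 352.3 [-484.8 -462.1] [27.1  4. ]
1.33 -120.6 347.6 [-485.2 -463.1] [27.6  5.2]
1.34 -125.2 342.7 [-485.1 -464. ] [28.2  6.5]
1 3531 [257. 310.] [482. -70.] -24.0 33.0
2 2968 [304. 313.] [ 567. -102.] -97.0 -34.0
3 1848 [ 34. 334.] [81. -5.] 381.0 492.0
d0 ((510.0874938964844, -0.038421630859375), (442.7664794921875, 56.939022064208984), 74.1340560913086)
1.26 -65.5 376.7 [-500.2 -457. ] [14.8  3.8]
1.27 -70.2 372.1 [-501.3 -458.7] [13.7  2.6]
1.28 -75.1 367.4 [-502.3 -460.3] [12.5  1.5]
1.29 -80.0 362.6 [-502.7 -462.6] [11.4  0.5]
1.3 -85.0 357.9 [-503.1 -463.8] [10.3  1.2]
1.31 -90.1 353.1 [-503.4 -465. ] [9.2 2.3]
1.32 -95.2 348.2 [-503.7 -465.8] [8.1 3.5]
1.33 -100.3 343.4 [-503.9 -467.1] [6.9 4.7]
1.34 -105.5 338.4 [-503.8 -468.2] [6.  5.9]
```

Run:
```python
from h import *
c=load('d0');p=c['pixels'][200:384,225:345,::-1]
a=cv2.resize(p,None,fx=4,fy=4,interpolation=cv2.INTER_CUBIC)[:600]
c=load('s0');p=c['pixels'][125:245,200:290,::-1]
b=cv2.resize(p,None,fx=3.5,fy=3.5,interpolation=cv2.INTER_CUBIC)
b=cv2.copyMakeBorder(b,0,600-b.shape[0],0,0,0)
cv2.imwrite('pics/crop1.png',np.hstack([a,b])[:,:800])
```

```text
(no output)
```

View pics/crop1.png

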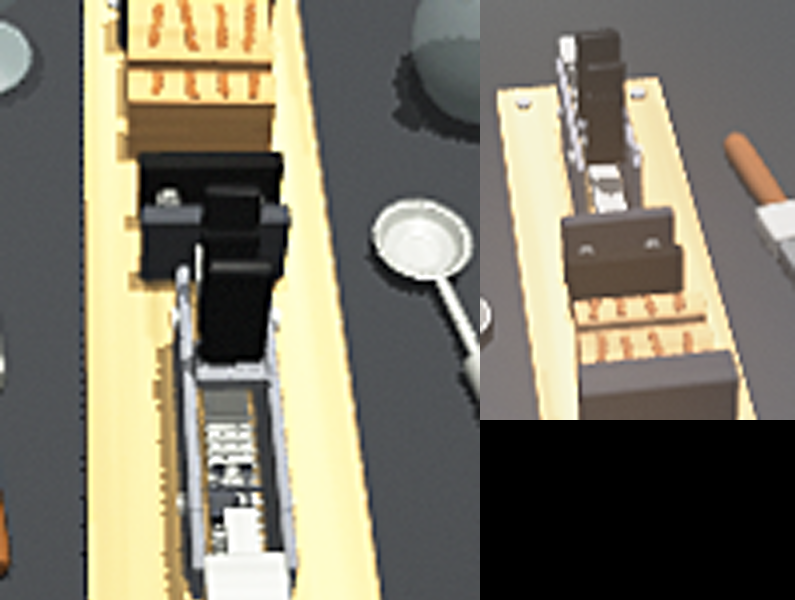

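Crop 1: the grip is at (235, 300), the trigger just ahead of it, and the open gap shows between the halves at (200, 65).

Board edges and extents give a clamp origin of about (541.9, -18.1) and a yaw of 1.290, which the grip top confirms. The gripper's fixed grip force (about 60 N) could crush the block. I'll push the trigger with the shut fingers instead, using the wrist force as the squeeze reading.

```bash
cat >> h.py <<'E'
O=np.array([541.9,-18.1,0]);a=1.290
C=np.array([[np.cos(a),-np.sin(a),0],[np.sin(a),np.cos(a),0],[0,0,1]])
def state():
    o=bot.get_obs(); T=R.from_rotvec(o['tcp_rot']).as_matrix()
    G=np.column_stack([C[:,1],C[:,0],-C[:,2]])
    print('t',round(o['clock'],2),'tcp clamp',(C.T@(o['eef_pos']-O)).round(1),'F clamp',(C.T@o['contact_force']).round(1),'w',round(o['gripper_width'],3),'rot err(tool)',R.from_matrix(T.T@G).as_rotvec().round(3),'q',o['joint_pos'].round(2))
    return o,T
def goto(t):
    o,T=state(); d=O+C@np.array(t,float)-o['eef_pos']; print('shift clamp-aligned tool',(np.column_stack([C[:,1],C[:,0],-C[:,2]]).T@d).round(1),'as is',(T.T@d).round(1))
E
cat > prof.py <<'E'
from h import *
import sys
for t in sys.argv[1:]:
    if not t.endswith('0'): shot('side' if t[0]=='d' else 'scene',t)
    c=load(t);L=(cloud(c)-O)@C
    m=(abs(L[...,1])<30)&(L[...,0]>-20)&(L[...,0]<200)&(L[...,2]>15)
    P=L[m]; out=[]
    for k in range(-20,200,4):
        s=P[(P[:,0]>=k)&(P[:,0]<k+4)]
        out.append((k,int(np.percentile(s[:,2],90)),len(s)) if len(s) else (k,None,0))
    print(t,out)
    for nm,x0 in(('grip/trig',None),):
        s=L[(L[...,2]>120)&(L[...,2]<160)&(abs(L[...,1])<25)&(abs(L[...,0]+55)<45)]
        print(np.percentile(s,[2,50,98],axis=0).round(1))
E
python3 prof.py s0 d0; python3 -c "from h import *; goto([0,0,230])"
```

```text
s0 [(-20, 55, 12), (-16, 47, 6), (-12, 48, 1), (-8, None, 0), (-4, None, 0), (0, None, 0), (4, None, 0), (8, 64, 1), (12, 66, 6), (16, 67, 28), (20, 66, 132), (24, 63, 118), (28, 61, 2), (32, 49, 1), (36, None, 0), (40, None, 0), (44, None, 0), (48, 62, 9), (52, 63, 24), (56, 63, 77), (60, 60, 252), (64, 54, 5), (68, None, 0), (72, None, 0), (76, None, 0), (80, None, 0), (84, None, 0), (88, None, 0), (92, None, 0), (96, 61, 11), (100, 62, 32), (104, 62, 35), (108, 62, 32), (112, 62, 36), (116, 61, 98), (120, 59, 13), (124, 59, 5), (128, 61, 23), (132, 62, 31), (136, 62, 39), (140, 62, 30), (144, 62, 35), (148, 63, 38), (152, 63, 12), (156, 66, 2), (160, None, 0), (164, None, 0), (168, None, 0), (172, None, 0), (176, 85, 2), (180, 87, 20), (184, 87, 34), (188, 88, 38), (192, 88, 43), (196, 88, 38)]
[[-75.7 -12.2 121.1]
 [-34.6   0.9 138.4]
 [-27.   15.5 151. ]]
d0 [(-20, 15, 1), (-16, 48, 2), (-12, 49, 3), (-8, 48, 1), (-4, 49, 3), (0, 50, 2), (4, 48, 2), (8, 65, 181), (12, 69, 46), (16, 70, 26), (20, 69, 7), (24, None, 0), (28, None, 0), (32, None, 0), (36, 48, 6), (40, 47, 6), (44, 
[... 163 characters left out ...]
one, 0), (92, 60, 247), (96, 64, 152), (100, 65, 29), (104, 66, 45), (108, 65, 39), (112, 64, 32), (116, 62, 9), (120, 64, 5), (124, 63, 87), (128, 64, 46), (132, 65, 36), (136, 65, 38), (140, 65, 38), (144, 65, 33), (148, 65, 33), (152, 65, 36), (156, 65, 38), (160, 65, 24), (164, 65, 34), (168, 64, 34), (172, 64, 26), (176, 85, 173), (180, 88, 111), (184, 89, 34), (188, 89, 28), (192, 89, 32), (196, 89, 36)]
[[-81.6 -13.5 121. ]
 [-74.6  -0.  140.8]
 [-33.   13.4 153.6]]
t 0.1 tcp clamp [391.1 495.3 230.8] F clamp [-0.2  0.2 -0. ] w 0.998 rot err(tool) [-0.001 -0.    -0.058] q [ 1.01  0.31  1.5   0.    1.33 -0.22]
shift clamp-aligned tool [-495.3 -391.1    0.8] as is [-517.2 -361.7    1.1]
```

The jaw plate is at about x 24 with its pad face at 62, the halves' gap is about 8 mm, and the block stands about 6 mm from the fixed jaw. I'll move above, just in front of the trigger, with the fingers shut.

```bash
python3 -m jog '[[[0,0,0],[0,0,-0.058]],[[-33,-26,0],[0,0,0]],[[-33,-26,0],[0,0,0]],[[-33,-26,0],[0,0,0]],[[-33,-26,0],[0,0,0]],[[-33,-26,0],[0,0,0]],[[-33,-26,0],[0,0,0]],[[-33,-26,0],[0,0,0]],[[-33,-26,0],[0,0,0]],[[-33,-26,0],[0,0,0]]]' 1
python3 -m jog '[[[-33,-26,0],[0,0,0]],[[-33,-26,0],[0,0,0]],[[-33,-26,0],[0,0,0]],[[-33,-26,0],[0,0,0]],[[-33,-24,0],[0,0,0]],[[-30,-22,0],[0,0,0]],[[0,0,20],[0,0,0]],[[0,0,20],[0,0,0]],[[0,0,0],[0,0,0]],[[0,0,0],[0,0,0]]]' 1
python3 -c "from h import *; goto([0,0,115]);c=shot('side','d1');cv2.imwrite('pics/v1.png',cv2.resize(c['pixels'][100:384,150:450,::-1],None,fx=2,fy=2))"
```

```text
clock: 1.1
eef_pos: [395.6, 186.4, 231.2]
tcp_rot: [-0.44, -3.11, 0.0]
contact_force: [0.6, 1.2, -0.0]
gripper_width: -0.0
clock: 2.1
eef_pos: [540.8, -10.1, 191.7]
tcp_rot: [-0.439, -3.11, -0.0]
contact_force: [0.2, -0.2, 1.2]
gripper_width: -0.005
t 2.1 tcp clamp [  7.4   3.2 191.7] F clamp [-0.1 -0.2  1.2] w -0.005 rot err(tool) [-0. -0.  0.] q [-0.24  0.38  1.51 -0.    1.25 -1.53]
shift clamp-aligned tool [-3.2 -7.4 76.7] as is [-3.3 -7.4 76.7]
```

View pics/v1.png

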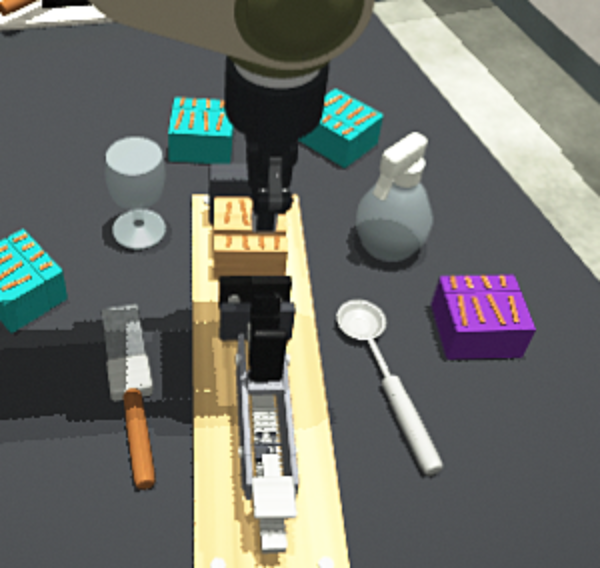

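The picture shows the shut fingers (260, 225) in line with the clamp, ahead of grip and trigger (268, 340) and well above the board. Next I descend and approach.

```bash
python3 -m jog '[[[-3,0,25],[0,0,0]],[[0,0,25],[0,0,0]],[[0,0,20],[0,0,0]],[[0,0,7],[0,0,0]],[[0,-7,0],[0,0,0]],[[0,-7,0],[0,0,0]],[[0,-3,0],[0,0,0]],[[0,-3,0],[0,0,0]],[[0,-3,0],[0,0,0]],[[0,0,0],[0,0,0]]]' 1; python3 -c "from h import *; state()"
```

```text
clock: 3.15
eef_pos: [537.4, -33.4, 114.6]
tcp_rot: [0.44, 3.11, -0.0]
contact_force: [-0.6, 0.1, -0.1]
gripper_width: -0.001
t 3.15 tcp clamp [-1.600e+01  1.000e-01  1.146e+02] F clamp [-0.1  0.6 -0.1] w -0.001 rot err(tool) [ 0.  0. -0.] q [-0.28  0.46  1.61  0.    1.07 -1.57]
```

```bash
python3 -m jog '[[[0,-1,0],[0,0,0]],[[0,-1,0],[0,0,0]],[[0,-1,0],[0,0,0]],[[0,-1,0],[0,0,0]],[[0,-1,0],[0,0,0]],[[0,-1,0],[0,0,0]],[[0,-1,0],[0,0,0]],[[0,-1,0],[0,0,0]],[[0,0,0],[0,0,0]],[[0,0,0],[0,0,0]]]' 1; python3 -c "from h import *; state()"
```

```text
clock: 4.15
eef_pos: [535.7, -40.0, 115.2]
tcp_rot: [0.439, 3.109, 0.002]
contact_force: [0.6, 8.0, 8.3]
gripper_width: 0.0
t 4.15 tcp clamp [-2.280e+01 -1.000e-01  1.152e+02] F clamp [7.9 1.6 8.3] w 0.0 rot err(tool) [0.002 0.001 0.   ] q [-0.29  0.46  1.61  0.    1.07 -1.58]
```

The force has a large upward share, so the tapered fingertip seems to meet the knuckle obliquely. I'll back off and go 10 mm lower.

```bash
python3 -m jog '[[[0,12,0],[0,0,0]],[[0,0,10],[0,0,0]],[[0,-4,0],[0,0,0]],[[0,-2,0],[0,0,0]],[[0,-2,0],[0,0,0]],[[0,-2,0],[0,0,0]],[[0,-2,0],[0,0,0]],[[0,0,0],[0,0,0]],[[0,0,0],[0,0,0]],[[0,0,0],[0,0,0]]]' 1; python3 -c "from h import *; state()"
```

```text
clock: 5.15
eef_pos: [537.1, -40.6, 109.6]
tcp_rot: [0.437, 3.103, -0.002]
contact_force: [-12.3, 10.0, 49.7]
gripper_width: -0.001
t 5.15 tcp clamp [-22.9  -1.6 109.6] F clamp [ 6.2 14.6 49.7] w -0.001 rot err(tool) [-0.     0.008  0.001] q [-0.29  0.46  1.62  0.    1.05 -1.58]
```

```bash
python3 -m jog '[[[0,0,-6],[0,0,0]],[[0,0,-10],[0,0,0]],[[0,0,-20],[0,0,0]],[[0,0,-20],[0,0,0]],[[0,10,-20],[0,0,0]],[[0,20,-20],[0,0,0]],[[0,30,0],[0,0,0]],[[0,30,0],[0,0,0]],[[0,0,0],[0,0,0]],[[0,0,0],[0,0,0]]]' 1
cat > v.py <<'E'
from h import *
state()
a=shot('side','d2');b=shot('scene','s2')
x=cv2.resize(a['pixels'][200:380,240:340,::-1],None,fx=3.3,fy=3.3,interpolation=cv2.INTER_CUBIC)
y=cv2.resize(b['pixels'][120:220,195:285,::-1],None,fx=5,fy=5,interpolation=cv2.INTER_CUBIC)
h=max(x.shape[0],y.shape[0])
p=lambda i:cv2.copyMakeBorder(i,0,h-i.shape[0],0,0,0)
cv2.imwrite('pics/v2.png',np.hstack([p(x),p(y)]))
for c in(a,b):
    L=(cloud(c)-O)@C
    m=(abs(L[...,0]+30)<40)&(abs(L[...,1])<25)&(L[...,2]>80)&(L[...,2]<160)
    s=L[m]
    for z in range(84,156,8):
        q=s[(s[:,2]>=z)&(s[:,2]<z+8)&(s[:,0]>-62)]
        if len(q)>3: print(z,len(q),np.percentile(q[:,:2],[3,97],axis=0).round(0).tolist())
E
python3 v.py
```

```text
clock: 6.15
eef_pos: [559.8, 45.6, 199.6]
tcp_rot: [-0.438, -3.11, 0.001]
contact_force: [-0.4, -0.8, 0.7]
gripper_width: 0.0
t 6.15 tcp clamp [ 66.2   0.4 199.6] F clamp [-0.9  0.2  0.7] w 0.0 rot err(tool) [-0.001 -0.001  0.001] q [-0.13  0.42  1.43 -0.    1.29 -1.42]
108 16 [[-45.0, -11.0], [-42.0, 12.0]]
116 40 [[-45.0, -11.0], [-43.0, 10.0]]
124 56 [[-45.0, -12.0], [-40.0, 12.0]]
132 53 [[-43.0, -12.0], [-38.0, 12.0]]
140 49 [[-41.0, -12.0], [-38.0, 11.0]]
148 66 [[-39.0, -12.0], [-31.0, 11.0]]
84 27 [[-43.0, -11.0], [-37.0, 13.0]]
92 30 [[-42.0, -10.0], [-36.0, 13.0]]
100 27 [[-41.0, -10.0], [-34.0, 15.0]]
108 29 [[-39.0, -10.0], [-32.0, 15.0]]
116 26 [[-36.0, -10.0], [-28.0, 14.0]]
124 40 [[-36.0, -10.0], [-28.0, 15.0]]
132 19 [[-34.0, -10.0], [-29.0, 4.0]]
140 19 [[-34.0, -10.0], [-28.0, 1.0]]
148 8 [[-36.0, -10.0], [-28.0, -1.0]]
```

View pics/v2.png

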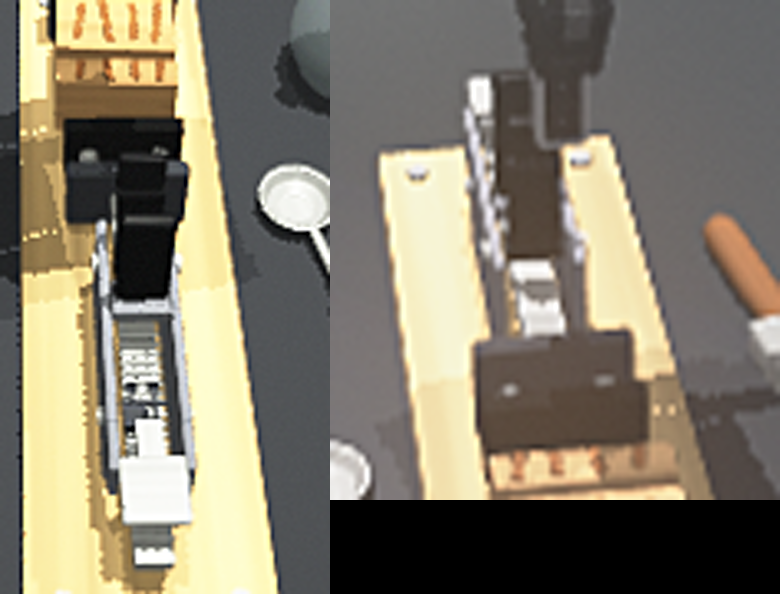

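Nothing looks moved or damaged: grip and trigger are intact at (145, 250) left and (525, 200) right. The likely cause is that the wide finger linkage, which faces the trigger in this orientation, caught the trigger's top. I'll turn the tool 90° so the flat side of the fingers pushes, and tilt it slightly so the knuckle is touched first.

```bash
python3 -m jog '[[[0,0,0],[0,0,0.15]],[[0,0,0],[0,0,0.15]],[[0,0,0],[0,0,0.15]],[[0,0,0],[0,0,0.15]],[[0,0,0],[0,0,0.15]],[[0,0,0],[0,0,0.15]],[[0,0,0],[0,0,0.15]],[[0,0,0],[0,0,0.15]],[[0,0,0],[0,0,0.15]],[[0,0,0],[0,0,0.15]]]' 1
python3 -m jog '[[[0,0,0],[0,0,0.07]],[[0,0,0],[0,-0.1,0]],[[0,0,0],[0,-0.1,0]],[[0,0,0],[0,0,0]],[[-10,0,0],[0,0,0]],[[-20,0,0],[0,0,0]],[[-20,0,0],[0,0,0]],[[0,0,20],[0,0,0]],[[0,0,20],[0,0,0]],[[0,0,0],[0,0,0]]]' 1
python3 -c "from h import *
o,T=state();print((C.T@T).round(3));goto([0,0,115])"
```

```text
clock: 7.25
eef_pos: [559.9, 44.5, 200.1]
tcp_rot: [-2.45, -1.967, 0.001]
contact_force: [0.6, -0.1, -0.4]
gripper_width: 0.003
clock: 8.25
eef_pos: [542.8, -10.7, 169.2]
tcp_rot: [2.411, 1.811, -0.244]
contact_force: [0.3, -0.1, 0.7]
gripper_width: -0.001
t 8.25 tcp clamp [  7.3   1.2 169.2] F clamp [-0.  -0.3  0.7] w -0.001 rot err(tool) [-0.16   0.153 -1.567] q [-0.14  0.45  1.49 -0.21  1.25  0.21]
[[ 0.98  -0.002 -0.198]
 [-0.001 -1.     0.004]
 [-0.198 -0.004 -0.98 ]]
t 8.25 tcp clamp [  7.3   1.2 169.2] F clamp [-0.  -0.3  0.7] w -0.001 rot err(tool) [-0.16   0.153 -1.567] q [-0.14  0.45  1.49 -0.21  1.25  0.21]
shift clamp-aligned tool [-1.2 -7.3 54.2] as is [ 3.6  1.5 54.6]
```

```bash
python3 -m jog '[[[1,0.5,15],[0,0,0]],[[1,0.5,15],[0,0,0]],[[1,0,13],[0,0,0]],[[1,0,11],[0,0,0]],[[-4,0,0.8],[0,0,0]],[[-4,0,0.8],[0,0,0]],[[-4,0,0.8],[0,0,0]],[[-3,0,0.6],[0,0,0]],[[-2,0,0.4],[0,0,0]],[[0,0,0],[0,0,0]]]' 1; python3 -c "from h import *; o,T=state();print(C.T@o['ft_torque'])"
```

```text
clock: 9.25
eef_pos: [538.6, -32.7, 117.6]
tcp_rot: [2.406, 1.811, -0.241]
contact_force: [-0.8, -0.8, -1.3]
gripper_width: 0.005
t 9.25 tcp clamp [-15.   -0.9 117.6] F clamp [-1.   0.5 -1.3] w 0.005 rot err(tool) [-0.157  0.157 -1.565] q [-0.18  0.49  1.57 -0.22  1.11  0.2 ]
[ 0.00566167 -0.14031756  0.05230498]
```

```bash
python3 -m jog '[[[0,0,2],[0,0,0]],[[-1.5,0,0.3],[0,0,0]],[[-1.5,0,0.3],[0,0,0]],[[-1.5,0,0.3],[0,0,0]],[[-1.5,0,0.3],[0,0,0]],[[-1.5,0,0.3],[0,0,0]],[[-1.5,0,0.3],[0,0,0]],[[-1,0,0.2],[0,0,0]],[[0,0,0],[0,0,0]],[[0,0,0],[0,0,0]]]' 1; python3 -c "from h import *; o,T=state();print(C.T@o['ft_torque'])"
```

```text
clock: 10.25
eef_pos: [536.2, -41.6, 115.9]
tcp_rot: [2.406, 1.812, -0.237]
contact_force: [1.4, 8.5, 3.6]
gripper_width: 0.003
t 10.25 tcp clamp [-24.2  -1.  115.9] F clamp [8.5 1.  3.6] w 0.003 rot err(tool) [-0.154  0.156 -1.564] q [-0.2   0.49  1.58 -0.22  1.1   0.18]
[ 0.101628   -1.26699145 -0.05449973]
```

```bash
python3 -m jog '[[[-1.5,0,0.3],[0,0,0]],[[-1.5,0,0.3],[0,0,0]],[[-1.5,0,0.3],[0,0,0]],[[-1.5,0,0.3],[0,0,0]],[[-1.5,0,0.3],[0,0,0]],[[-1.5,0,0.3],[0,0,0]],[[-1.5,0,0.3],[0,0,0]],[[0,0,0],[0,0,0]],[[0,0,0],[0,0,0]],[[0,0,0],[0,0,0]]]' 1; python3 -c "from h import *; o,T=state();print(C.T@o['ft_torque'])"; python3 prof.py d3
```

```text
clock: 11.25
eef_pos: [533.3, -52.2, 115.9]
tcp_rot: [2.406, 1.812, -0.238]
contact_force: [2.1, 5.3, 2.9]
gripper_width: 0.003
t 11.25 tcp clamp [-35.2  -1.2 115.9] F clamp [ 5.7 -0.6  2.9] w 0.003 rot err(tool) [-0.154  0.157 -1.564] q [-0.22  0.48  1.59 -0.22  1.09  0.16]
[-0.0012555  -1.07205658  0.03541707]
d3 [(-20, 426, 93), (-16, 294, 35), (-12, 292, 16), (-8, 292, 6), (-4, 46, 2), (0, 410, 8), (4, 411, 12), (8, 410, 22), (12, 411, 25), (16, 410, 22), (20, 409, 21), (24, 407, 122), (28, 406, 123), (32, 407, 40), (36, 406, 32), (40, 406, 18), (44, 404, 21), (48, 404, 21), (52, 403, 22), (56, 402, 33), (60, 410, 94), (64, 415, 182), (68, 412, 55), (72, 415, 27), (76, 414, 15), (80, 407, 9), (84, None, 0), (88, None, 0), (92, 56, 22), (96, 63, 17), (100, 66, 5), (104, 63, 3), (108, 65, 3), (112, 65, 2), (116, None, 0), (120, None, 0), (124, None, 0), (128, None, 0), (132, None, 0), (136, None, 0), (140, None, 0), (144, None, 0), (148, None, 0), (152, None, 0), (156, 63, 3), (160, 65, 4), (164, 63, 3), (168, 62, 3), (172, 64, 3), (176, 85, 23), (180, 88, 10), (184, 88, 3), (188, 88, 3), (192, 86, 2), (196, 89, 6)]
[[-81.6 -15.  121.4]
 [-58.9  -0.5 145.3]
 [-33.6  13.5 158.7]]
```

The jaw has advanced and the force is low (5.7 N). Next is stroke 2: release, wait, squeeze.

```bash
python3 -m jog '[[[21.5,1,-4.3],[0,0,0]],[[0,0,0],[0,0,0]],[[0,0,0],[0,0,0]],[[0,0,0],[0,0,0]],[[0,0,0],[0,0,0]],[[-6,0,1.2],[0,0,0]],[[-6,0,1.2],[0,0,0]],[[-6,0,1.2],[0,0,0]],[[-5,0,1],[0,0,0]],[[0,0,0],[0,0,0]]]' 1; python3 -c "from h import *; o,T=state();print(C.T@o['ft_torque'])"
```

```text
clock: 12.3
eef_pos: [533.7, -54.7, 116.0]
tcp_rot: [2.407, 1.811, -0.237]
contact_force: [2.3, 6.4, 3.1]
gripper_width: 0.001
t 12.3 tcp clamp [-37.4  -2.2 116. ] F clamp [ 6.8 -0.4  3.1] w 0.001 rot err(tool) [-0.154  0.157 -1.565] q [-0.23  0.48  1.58 -0.22  1.09  0.16]
[-0.07030145 -1.08451909 -0.00444654]
```

```bash
python3 -m jog '[[[23,-2,-4.6],[0,0,0]],[[0,0,0],[0,0,0]],[[0,0,0],[0,0,0]],[[0,0,0],[0,0,0]],[[0,0,0],[0,0,0]],[[-6,0,1.2],[0,0,0]],[[-6,0,1.2],[0,0,0]],[[-6,0,1.2],[0,0,0]],[[-5,0,1],[0,0,0]],[[0,0,0],[0,0,0]]]' 1
cat > v2.py <<'E'
from h import *
import sys
o,T=state();print(C.T@o['ft_torque'])
t=sys.argv[1]
b=shot('scene','s'+t)
x=b['pixels'][150:275,200:290,::-1]
cv2.imwrite(f'pics/v{t}.png',cv2.resize(x,None,fx=4.5,fy=4.5,interpolation=cv2.INTER_CUBIC))
L=(cloud(b)-O)@C
P=L[(abs(L[...,1])<35)&(L[...,0]>10)&(L[...,0]<182)&(L[...,2]>15)&(L[...,2]<75)]
print([(k,int(np.percentile(P[(P[:,0]>=k)&(P[:,0]<k+3)][:,2],90)),int(((P[:,0]>=k)&(P[:,0]<k+3)).sum())) for k in range(10,182,3) if ((P[:,0]>=k)&(P[:,0]<k+3)).sum()>3])
E
python3 v2.py 4
```

```text
clock: 13.3
eef_pos: [531.8, -54.0, 116.0]
tcp_rot: [2.407, 1.811, -0.237]
contact_force: [2.8, 7.4, 3.1]
gripper_width: 0.001
t 13.3 tcp clamp [-37.3  -0.3 116. ] F clamp [ 7.9 -0.6  3.1] w 0.001 rot err(tool) [-0.154  0.157 -1.565] q [-0.23  0.48  1.59 -0.22  1.09  0.16]
[-0.05883161 -1.1729885  -0.0380579 ]
[(10, 47, 7), (13, 47, 8), (19, 47, 13), (49, 66, 16), (52, 67, 24), (55, 67, 44), (58, 65, 189), (61, 64, 94), (64, 65, 8), (85, 62, 10), (88, 63, 24), (91, 63, 31), (94, 63, 40), (97, 63, 35), (100, 61, 19), (103, 62, 32), (106, 62, 30), (109, 62, 27), (112, 62, 32), (115, 62, 48), (118, 60, 80), (121, 60, 28), (127, 60, 7), (130, 61, 23), (133, 61, 22), (136, 62, 35), (139, 63, 27), (142, 63, 34), (145, 63, 26), (148, 63, 32), (151, 63, 22), (154, 64, 8)]
```

View pics/v4.png

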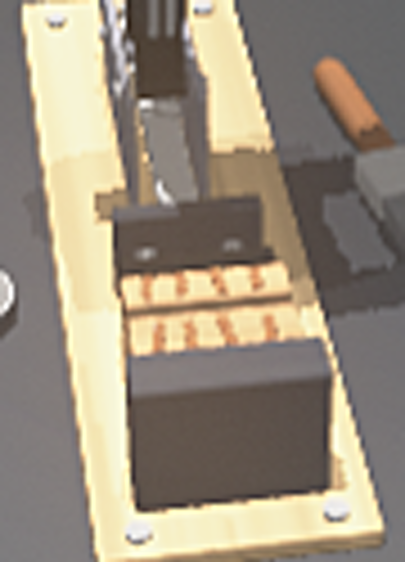

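The picture shows the pad at the thin half (195, 280), with the gap at about (210, 305) still open. The jaw is at about 60. Stroke 4 can be a full one; force should stay around 10 N.

```bash
python3 -m jog '[[[23,0,-4.6],[0,0,0]],[[0,0,0],[0,0,0]],[[0,0,0],[0,0,0]],[[0,0,0],[0,0,0]],[[0,0,0],[0,0,0]],[[-6,0,1.2],[0,0,0]],[[-6,0,1.2],[0,0,0]],[[-6,0,1.2],[0,0,0]],[[-4,0,0.8],[0,0,0]],[[0,0,0],[0,0,0]]]' 1; python3 v2.py 5
python3 -m jog '[[[-1,0,0.2],[0,0,0]],[[0,0,0],[0,0,0]],[[0,0,0],[0,0,0]],[[0,0,0],[0,0,0]],[[0,0,0],[0,0,0]],[[0,0,0],[0,0,0]],[[0,0,0],[0,0,0]],[[0,0,0],[0,0,0]],[[0,0,0],[0,0,0]],[[0,0,0],[0,0,0]]]' 1; python3 -c "from h import *; state()"
```

```text
clock: 14.35
eef_pos: [532.4, -52.4, 116.2]
tcp_rot: [2.407, 1.811, -0.235]
contact_force: [3.0, 11.0, 4.6]
gripper_width: 0.002
t 14.35 tcp clamp [-35.6  -0.3 116.2] F clamp [11.4  0.2  4.6] w 0.002 rot err(tool) [-0.152  0.156 -1.565] q [-0.22  0.48  1.59 -0.22  1.09  0.16]
[ 0.00307726 -1.71433866  0.04431218]
[(10, 47, 10), (13, 48, 7), (16, 48, 8), (19, 47, 9), (22, 47, 4), (25, 48, 8), (28, 46, 6), (31, 48, 7), (34, 47, 5), (58, 65, 9), (61, 66, 19), (64, 67, 31), (67, 67, 98), (70, 65, 169), (73, 66, 22), (91, 61, 7), (94, 63, 24), (97, 63, 35), (100, 63, 36), (103, 63, 38), (106, 62, 23), (109, 63, 31), (112, 62, 36), (115, 62, 25), (118, 61, 32), (121, 62, 37), (124, 62, 64), (127, 60, 10), (130, 60, 19), (133, 61, 23), (136, 62, 30), (139, 62, 24), (142, 63, 31), (145, 63, 33), (148, 63, 26), (151, 63, 27), (154, 63, 6)]
clock: 15.4
eef_pos: [532.0, -53.4, 116.1]
tcp_rot: [2.407, 1.811, -0.236]
contact_force: [3.0, 8.9, 4.3]
gripper_width: 0.001
t 15.4 tcp clamp [-36.7  -0.3 116.1] F clamp [ 9.4 -0.4  4.3] w 0.001 rot err(tool) [-0.153  0.157 -1.565] q [-0.22  0.48  1.59 -0.22  1.09  0.16]
```

```bash
python3 -m jog '[[[23,0,-4.6],[0,0,0]],[[0,0,0],[0,0,0]],[[0,0,0],[0,0,0]],[[0,0,0],[0,0,0]],[[0,0,0],[0,0,0]],[[-6,0,1.2],[0,0,0]],[[-5,0,1],[0,0,0]],[[-2,0,0.4],[0,0,0]],[[0,0,0],[0,0,0]],[[0,0,0],[0,0,0]]]' 1; python3 -c "from h import *; state()"
python3 -m jog '[[[-1,0,0.2],[0,0,0]],[[-1,0,0.2],[0,0,0]],[[-1,0,0.2],[0,0,0]],[[0,0,0],[0,0,0]],[[0,0,0],[0,0,0]],[[0,0,0],[0,0,0]],[[0,0,0],[0,0,0]],[[0,0,0],[0,0,0]],[[0,0,0],[0,0,0]],[[0,0,0],[0,0,0]]]' 1; python3 v2.py 6
```

```text
clock: 16.4
eef_pos: [534.8, -43.0, 116.0]
tcp_rot: [2.407, 1.812, -0.235]
contact_force: [3.3, 13.4, 5.1]
gripper_width: -0.0
t 16.4 tcp clamp [-2.59e+01 -1.00e-01  1.16e+02] F clamp [13.8  0.5  5.1] w -0.0 rot err(tool) [-0.152  0.156 -1.565] q [-0.2   0.48  1.58 -0.22  1.1   0.18]
clock: 17.4
eef_pos: [534.1, -46.2, 116.2]
tcp_rot: [2.407, 1.812, -0.235]
contact_force: [3.0, 12.1, 5.7]
gripper_width: 0.002
t 17.4 tcp clamp [-29.1  -0.3 116.2] F clamp [12.4  0.5  5.7] w 0.002 rot err(tool) [-0.152  0.156 -1.565] q [-0.21  0.48  1.58 -0.22  1.1   0.17]
[ 4.56924096e-02 -1.84905403e+00  1.54236684e-03]
[(10, 48, 6), (13, 48, 7), (16, 47, 8), (19, 47, 7), (22, 47, 9), (25, 47, 5), (28, 46, 6), (31, 47, 7), (34, 47, 9), (37, 47, 7), (40, 47, 5), (64, 64, 6), (67, 66, 16), (70, 67, 24), (73, 66, 51), (76, 66, 182), (79, 63, 46), (94, 61, 4), (97, 62, 18), (100, 64, 32), (103, 64, 26), (106, 63, 48), (109, 63, 24), (112, 62, 31), (115, 62, 35), (118, 62, 24), (121, 62, 38), (124, 62, 24), (127, 62, 41), (130, 62, 26), (133, 61, 23), (136, 62, 34), (139, 63, 27), (142, 62, 28), (145, 63, 34), (148, 63, 26), (151, 63, 26), (154, 65, 9)]
```

```bash
python3 -m jog '[[[-1,0,0.2],[0,0,0]],[[-1,0,0.2],[0,0,0]],[[-1,0,0.2],[0,0,0]],[[-1,0,0.2],[0,0,0]],[[0,0,0],[0,0,0]],[[0,0,0],[0,0,0]],[[0,0,0],[0,0,0]],[[0,0,0],[0,0,0]],[[0,0,0],[0,0,0]],[[0,0,0],[0,0,0]]]' 1; python3 -c "from h import *; state()"
```

```text
clock: 18.45
eef_pos: [533.4, -49.0, 116.5]
tcp_rot: [2.407, 1.812, -0.232]
contact_force: [4.2, 19.2, 9.5]
gripper_width: -0.004
t 18.45 tcp clamp [-32.1  -0.3 116.5] F clamp [19.6  1.2  9.5] w -0.004 rot err(tool) [-0.15   0.155 -1.565] q [-0.22  0.48  1.59 -0.22  1.09  0.17]
```

The push reads 19.6 N at about 13 of 18 mm of trigger travel (about 0.24 rad), so it stalls under 20 N, which is the sign of snug. I'll let go and check the ratchet hold and the gap.

```bash
python3 -m jog '[[[19,0,-3.8],[0,0,0]],[[0,0,0],[0,0,0]],[[0,0,0],[0,0,0]],[[0,0,0],[0,0,0]],[[0,0,0],[0,0,0]],[[-3,0,0.6],[0,0,0]],[[-3,0,0.6],[0,0,0]],[[-1,0,0.2],[0,0,0]],[[0,0,0],[0,0,0]],[[0,0,0],[0,0,0]]]' 1; python3 v2.py 7
```

```text
clock: 19.45
eef_pos: [535.9, -38.3, 115.5]
tcp_rot: [2.407, 1.812, -0.237]
contact_force: [2.3, 8.0, 1.8]
gripper_width: -0.002
t 19.45 tcp clamp [-2.110e+01  1.000e-01  1.155e+02] F clamp [8.3 0.  1.8] w -0.002 rot err(tool) [-0.154  0.155 -1.565] q [-0.2   0.49  1.58 -0.22  1.1   0.19]
[ 0.07202443 -1.60891354  0.00898448]
[(10, 47, 4), (13, 47, 10), (16, 46, 10), (19, 46, 8), (25, 47, 6), (28, 47, 7), (31, 48, 8), (34, 47, 7), (37, 47, 8), (40, 47, 6), (67, 66, 14), (70, 67, 35), (73, 66, 75), (76, 64, 168), (79, 64, 37), (97, 63, 14), (100, 64, 32), (103, 63, 29), (106, 63, 51), (109, 62, 23), (112, 63, 26), (115, 62, 32), (118, 62, 29), (121, 63, 35), (124, 62, 27), (127, 62, 43), (130, 62, 30), (133, 61, 23), (136, 62, 25), (139, 62, 27), (142, 64, 32), (145, 63, 32), (148, 63, 30), (151, 63, 25), (154, 64, 8)]
```

View pics/v7.png

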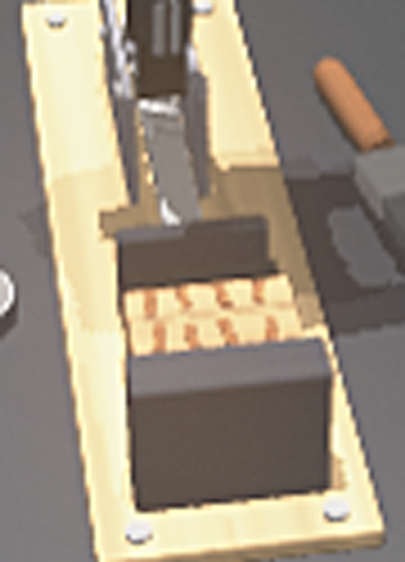

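The gap is no longer visible (210, 308), and the jaw holds at about 78. I'll do a careful confirming squeeze toward 20 N.

```bash
python3 -m jog '[[[-1,0,0.2],[0,0,0]],[[-1,0,0.2],[0,0,0]],[[-1,0,0.2],[0,0,0]],[[0,0,0],[0,0,0]],[[0,0,0],[0,0,0]],[[0,0,0],[0,0,0]],[[0,0,0],[0,0,0]],[[0,0,0],[0,0,0]],[[0,0,0],[0,0,0]],[[0,0,0],[0,0,0]]]' 1; python3 -c "from h import *; state()"
```

```text
clock: 20.5
eef_pos: [535.5, -40.2, 115.9]
tcp_rot: [2.408, 1.813, -0.234]
contact_force: [2.8, 16.1, 5.2]
gripper_width: -0.002
t 20.5 tcp clamp [-2.300e+01  1.000e-01  1.159e+02] F clamp [16.3  1.7  5.2] w -0.002 rot err(tool) [-0.152  0.155 -1.565] q [-0.2   0.49  1.58 -0.22  1.1   0.18]
```

The reading is 16.3 N after only about 4 mm of trigger travel, so the ratchet holds a tight clamp and it's snug. Next I move over to the tab.

```bash
python3 -m jog '[[[12,0,-2.4],[0,0,0]],[[-6,0,-30],[0,0,0]],[[-6,0,-30],[0,0,0]],[[-5,0,-24],[0,0,0]],[[0,0,0],[0,0.1,0]],[[0,0,0],[0,0.1,0]],[[-40,0,0],[0,0,0]],[[-40,0,0],[0,0,0]],[[-40,0,0],[0,0,0]],[[-40,0,0],[0,0,0]]]' 1; python3 -c "from h import *; o,T=state();print((C.T@T).round(3));goto([-180,0,84])
c=shot('side','d8')
L=(cloud(c)-O)@C
m=(abs(L[...,1])<25)&(L[...,0]<-150)&(L[...,0]>-215)&(L[...,2]>70)&(L[...,2]<90);s=L[m];print(len(s),np.percentile(s,[3,50,97],axis=0).round(1))"
```

```text
clock: 21.5
eef_pos: [493.1, -186.0, 201.1]
tcp_rot: [2.51, 1.89, -0.001]
contact_force: [0.5, -0.2, 0.2]
gripper_width: -0.002
t 21.5 tcp clamp [-174.8    0.4  201.1] F clamp [-0.  -0.5  0.2] w -0.002 rot err(tool) [-0.    0.   -1.57] q [-0.58  0.34  1.54 -0.    1.26 -0.3 ]
[[ 1.     0.001 -0.   ]
 [ 0.001 -1.     0.   ]
 [-0.    -0.    -1.   ]]
t 21.5 tcp clamp [-174.8    0.4  201.1] F clamp [-0.  -0.5  0.2] w -0.002 rot err(tool) [-0.    0.   -1.57] q [-0.58  0.34  1.54 -0.    1.26 -0.3 ]
shift clamp-aligned tool [ -0.4  -5.2 117.1] as is [ -5.1   0.4 117.1]
612 [[-1.985e+02 -2.010e+01  7.410e+01]
 [-1.769e+02 -1.000e-01  7.900e+01]
 [-1.522e+02  1.990e+01  8.140e+01]]
```

```bash
python3 -m jog '[[[-5,0,25],[0,0,0]],[[0,0,30],[0,0,0]],[[0,0,30],[0,0,0]],[[0,0,25],[0,0,0]],[[0,0,7],[0,0,0]],[[0,0,2],[0,0,0]],[[0,0,2],[0,0,0]],[[0,0,0],[0,0,0]],[[0,0,0],[0,0,0]],[[0,0,0],[0,0,0]]]' 1; python3 -c "from h import *; state()"
```

```text
clock: 22.55
eef_pos: [492.8, -189.3, 80.7]
tcp_rot: [2.509, 1.889, 0.001]
contact_force: [0.2, 0.2, 0.3]
gripper_width: -0.001
t 22.55 tcp clamp [-178.1   -0.2   80.7] F clamp [ 0.3 -0.1  0.3] w -0.001 rot err(tool) [ 1.00e-03  1.00e-03 -1.57e+00] q [-0.59  0.49  1.67 -0.    0.98 -0.31]
```

```bash
python3 -m jog '[[[-2,0,1],[0,0,0]],[[0,0,2],[0,0,0]],[[0,0,2],[0,0,0]],[[0,0,2],[0,0,0]],[[0,0,1],[0,0,0]],[[0,0,1],[0,0,0]],[[0,0,0.5],[0,0,0]],[[0,0,0],[0,0,0]],[[0,0,0],[0,0,0]],[[0,0,0],[0,0,0]]]' 1; python3 v2.py 9
```

```text
clock: 23.55
eef_pos: [492.4, -192.2, 72.6]
tcp_rot: [2.507, 1.888, -0.0]
contact_force: [-6.6, -1.5, 19.9]
gripper_width: 0.001
t 23.55 tcp clamp [-181.    -0.6   72.6] F clamp [-3.2  5.9 19.9] w 0.001 rot err(tool) [ 0.     0.003 -1.57 ] q [-0.59  0.5   1.68 -0.    0.96 -0.31]
[1.11765676 0.44584882 0.05050972]
[(10, 67, 31), (13, 66, 30), (16, 66, 176), (19, 63, 100), (22, 64, 5), (43, 61, 9), (46, 63, 20), (49, 63, 25), (52, 62, 152), (55, 59, 304), (58, 58, 37), (109, 60, 16), (112, 62, 26), (115, 62, 34), (118, 63, 27), (121, 62, 35), (124, 62, 28), (127, 62, 36), (130, 62, 31), (133, 61, 22), (136, 62, 31), (139, 62, 26), (142, 63, 36), (145, 63, 24), (148, 63, 36), (151, 63, 22), (154, 65, 7)]
```

The tab is on its stop at 20 N and the jaw has run back to about 20. I lift off and check.

```bash
python3 -m jog '[[[0,0,0],[0,0,0]],[[0,0,0],[0,0,0]],[[0,0,-5],[0,0,0]],[[0,0,-10],[0,0,0]],[[0,0,-25],[0,0,0]],[[0,0,-30],[0,0,0]],[[0,0,-30],[0,0,0]],[[0,0,-30],[0,0,0]],[[0,0,-20],[0,0,0]],[[0,0,0],[0,0,0]]]' 1; python3 v2.py 10
python3 - <<'E'
import sys;sys.path.insert(0,'.')
from h import *
b=load('s10');cv2.imwrite('pics/fin.png',cv2.resize(b['pixels'][110:330,90:390,::-1],None,fx=2.6,fy=2.6,interpolation=cv2.INTER_CUBIC))
E
```

```text
clock: 24.6
eef_pos: [492.7, -191.5, 223.3]
tcp_rot: [2.506, 1.887, 0.003]
contact_force: [-0.3, 0.3, -0.8]
gripper_width: -0.001
t 24.6 tcp clamp [-180.2   -0.8  223.3] F clamp [ 0.1  0.4 -0.8] w -0.001 rot err(tool) [ 0.003  0.005 -1.57 ] q [-0.59  0.32  1.5   0.    1.31 -0.31]
[ 0.00278921  0.00068279 -0.01799245]
[(10, 67, 25), (13, 67, 52), (16, 64, 153), (19, 63, 102), (43, 61, 7), (46, 63, 24), (49, 63, 25), (52, 62, 146), (55, 58, 298), (58, 58, 48), (109, 61, 18), (112, 62, 23), (115, 61, 30), (118, 62, 27), (121, 63, 33), (124, 62, 34), (127, 62, 39), (130, 61, 25), (133, 61, 25), (136, 62, 26), (139, 62, 29), (142, 62, 31), (145, 63, 39), (148, 63, 22), (151, 63, 23), (154, 65, 9)]
```

View pics/fin.png

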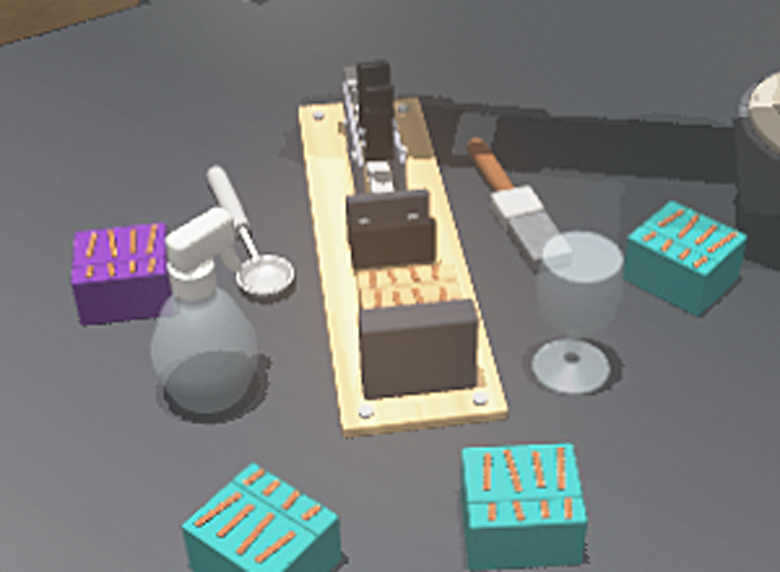

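The block is closed at (410, 285), the jaw is fully back and clear of it at (390, 230), and the bystanders haven't moved. I'm handing it in.

```bash
python3 -c "from rig import bot; print(bot.job_done())"
```

```text
the job is handed in; nothing more can be done
None
```

The block is closed and standing free in the clamp, with the jaw fully back; I handed the job in at about 24.6 s, and no verdict was reported.

- **Squeezing:** I pushed the trigger with the shut fingers in five strokes, using the wrist force as the squeeze reading, and peaked at 19.6 N at about 0.24 rad. A second, partial squeeze already read 16.3 N after about 4 mm of trigger travel, so the ratchet was holding the block snugly. I stopped there rather than going to 20 N.
- **Release:** I pressed the tab down to its stop, at about 20 N, and the jaw ran back.
- **Last checks:** The camera depth puts the jaw face at about x 20, fully back. No gap shows between the halves, though the picture resolves that only to about 1–2 mm. The pad is about 50 mm clear of the block, and the wrist force is about zero. By eye, the other things on the bench are where they were.
- **What went wrong:** My first two tries at the trigger, with the fingers turned the other way, went badly. The second read 50 N upward, I think because the finger linkage caught the trigger's top. That is over the 40 N limit if the gripper's body, not a finger, made the contact, and I can't tell which it was. I saw no damage, so I backed off, turned the tool 90° and went on.

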